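Hang the pick carrier in the display rail of a cheese stall

TASK

Take the hooked steel pick carrier by its wooden handle, lift its hook over the front lip of the display rail and lower it into the channel behind the lip. Then feel gently along the channel floor for the one pocket, let the hook drop fully home in it, and let go, so that the carrier hangs by itself on the robot's side of the rail. Use only light force on the sprung rail (stay well below 20 N) and leave everything else on the stall where it is.

Things in the scene. Friction and masses are not known exactly. Their poses are not given: they have to be found in the camera images.
- carrier: Loose open steel box 60 x 90 x 50 mm (x, y, z) with wooden picks (up to 71 mm), 0.24 to 0.36 kg. Origin: centre of its underside; z up, hook on its +x side. A back plate (50 mm wide, rear face at x = 30 mm) rises to z = 118 mm and carries the hook and, on top, a wooden handle. Stands upright in one of three places in front of the rail, turned up to 0.5 rad.
- carrier_grip (a point): Middle of the carrier's plain wooden handle, at (28, 0, 150) mm in the carrier's frame, same axes. The handle is 20 mm (x) by 30 mm (y), from z = 118 to 172 mm. Grip it from above, best on the two faces 30 mm apart (closing along y), with 25 to 40 N.
- hook_tip (a point): Lower end of the hook's tongue (centre): (39, 0, 90) mm in the carrier's frame, same axes. The hook folds back from the plate's top: a 6 mm bridge with underside at z = 112 mm, then a flat tongue 30 mm wide (y), 5 mm thick (x), down to z = 90 mm. The throat between plate and tongue is 6.5 mm. With the tip 1.25 mm on the robot's side of the slot's centre line the lip is amid the throat.
- stand: Fixed base plate 90 x 420 x 12 mm with two round posts at y = +-185 mm that carry the rail. Origin: centre of its underside on the table; x away from the robot, y along the rail. Its place and yaw (up to 0.2 rad) differ each time.
- rail_mid (a point): Middle of the rail, on the slot's centre line at channel floor height (165 mm above the table unloaded); x across, away from the robot, y along, z up; moves with the rail. Steel channel 340 mm long, ends capped, open on top: slot 10 mm wide between front lip and equal back wall, each 4 mm thick, z = -40 to +12 mm. In its floor is one pocket, as wide as the slot.
- lip (a point): Top of the front lip, mid length, middle of its 4 mm: (-7, 0, 12) mm from rail_mid, same axes. The floor's one pocket is 36 mm long (y), 8 mm deep, does not shift; its centre lies anywhere from y = -40 to +40 mm of the rail's middle, is not measured: find it by feel. Hook fully home: tip at z = -8 mm of rail_mid, the box then hangs about 65 mm above the table.
- rail (a joint): Height of the sprung rail in m: 0 unloaded, negative when pressed down; about 1 mm per 1.5 N, hard stop at -0.010. Sideways the rail is rigid.
- pick_tub: White plastic open tub 60 x 90 x 60 mm with picks (up to 78 mm), no hook or handle, origin under its centre. Leave it.
- bowl: Wooden bowl, 110 mm across, 50 mm high, origin under its centre. Leave it.
- wheel_a: Cheese wheel 104 mm across, 62 mm high, behind the rail, origin under its centre. Leave it.
- wheel_b: Cheese wheel 104 mm across, 62 mm high, behind the rail, origin under its centre. Leave it.
- wheel_c: Cheese wheel 96 mm across, 55 mm high, left of the rail, origin under its centre. Leave it.
- cup: White cup 68 mm across, 70 mm high, right of the rail, origin under its centre. Leave it.
Things that resemble listed ones, but are neither listed nor needed, are in the scene too. Several things have the shape of the carrier; the one meant has the colours described above.

How it is judged (in metres and radians):
On the way:
1. the hook's tongue has come down behind the lip, at least 4 mm below the lip's top, with the box on the robot's side (z of hook_tip in the frame of rail_mid between -0.012 and 0.008 m and x of hook_tip in the frame of rail_mid between -0.0055 and 0.0055 m and x of carrier in the frame of rail_mid below -0.02 m), for 0.1 s.
At the end, for the whole second after the job is handed in: The carrier hangs at rest (below 20 mm/s) in the rail's pocket by its hook alone: hook tip at least 5.5 mm below the channel floor (8 mm is fully home), within 5.5 mm of the slot's centre line and within 50 mm of the rail's middle, box on the robot's side, within 0.15 rad of upright (z of hook_tip in the frame of rail_mid between -0.012 and -0.0055 m and x of hook_tip in the frame of rail_mid between -0.0055 and 0.0055 m and y of hook_tip in the frame of rail_mid between -0.05 and 0.05 m and x of carrier in the frame of rail_mid below -0.02 m and angle between carrier's own z axis and vertical below 0.15 rad and linear speed of carrier below 0.02 m/s); the robot touches nothing.
It fails at once if while the robot holds or pushes the carrier (by more than 2 N), it is pressed against the rail or its stand with more than 20 N (contact force between carrier and stand above 20 N and contact force between any of the fingers, the arm and carrier above 2 N).
It fails at once if the hook is dropped into the channel instead of lowered: the carrier moves faster than 0.5 m/s with its hook tip in the slot (linear speed of carrier above 0.5 m/s and z of hook_tip in the frame of rail_mid between -0.015 and 0.012 m and x of hook_tip in the frame of rail_mid between -0.0055 and 0.0055 m).
It fails at once if the robot itself presses on the rail or its stand with more than 20 N (contact force between any of the arm, the fingers and stand above 20 N).
It fails at once if the tub, bowl, cup or a cheese wheel is moved by more than 25 mm (distance of any of pick_tub, bowl, wheel_a, wheel_b, wheel_c, cup from where it was at the start of the episode above 0.025 m).
It also fails if it takes over 72 s, if anything falls off the work surface, if the arm or the gripper's body presses on something with over 40 N, if the wrist force passes 120 N, or if a joint passes its speed limit or range.

ROBOT

A 6-joint arm with a two-finger parallel gripper is mounted at the origin on the work surface. World frame = base frame: x ahead of the robot, y to its left, z up, the work surface at z = 0. Lengths are in m, angles in degrees, forces in N, time in s.
With the tool pointing down it reaches from about 0.35 to 0.875 m from the base axis. Payload 4.2 kg.
Tool frame: the origin (TCP) lies on the centre line of the jaws, within the pads' length; the fingertips stand tip_reach ahead of it and the grasp point (between the pads) is the TCP (tip_reach is the distance from the TCP to the fingertips, in m); z points along the fingers, y is the line along which they close (so a half turn about z gives the same grasp; the last joint's range is limited). The gripper opens to 87 mm and grips with 3 to 60 N. Pads are 19 mm wide; open, the fingers measure 117 mm over their backs; the gripper's body (75 mm by 190 mm) begins 51 mm behind the grasp point.
Start: joints at [-59.725, 22.042, 0.453, 0, -68.411, -14.817], TCP at [0.167, -0.602, 0.242] pointing down, gripper open.
Joint ranges: [-179.83, 179.83], [-69.29, 118.12], [-61.27, 80.66], [-181.25, 117.63], [-171.15, -9.14], [-177.46, 177.46]. Speed limits (degrees/s): [159.86, 159.86, 180, 180, 180, 180].

INTERFACE

Orientations are given as a 3x3 rotation matrix whose columns are the frame's x, y, z axes.
In Python, from station import sense, capture, finish_job, tip_reach gives the robot as it stands.
- The arm moves only by the tool arm_command, never from a script. Its argument "deltas" is a list of rows, each a list of 7 numbers: the turn, a rotation vector about the tool's x, y, z in rad, then the shift along the tool's x, y, z in cm, then the closure, from -1 (fully open) to 1 (shut), so that 0 is half open. In form: [[rx, ry, rz, dx, dy, dz, hand], ...]. A call has 1 to 8 rows; each row is the pose to reach, as a shift and turn from the pose commanded when the call began, along the tool's axes at that moment; what a row does not reach only later rows make up. A row lasts 1/12 s, in which the tool goes at most 41.7 mm and 7.16 degrees, less where a joint would pass 70% of its speed; a pose out of reach is approached as far as the arm can. A call with a gripper value outside its range is refused whole. The fingers move at their own pace and stop on an object; the grip force is fixed at half the most. Time passes only in rows, so rows that repeat a pose let the fingers close. It gives the time, the measured TCP pose, the force, the opening and the grip force at its end, in the units of the state.
- sense(): the state, without advancing time (a new reading comes with each control period).
- capture(name): name is "side" or "top" or "wrist"; returns a dict with "pixels" (420x560x3 uint8, blue, green, red), "fovy" (degrees; the focal length in pixels is half the picture's height over the tangent of half this angle, whatever the lens; pixels are square), "cx", "cy" (the principal point, pixels), "rvec" (rotation vector, rad) and "tvec" (3), from world to camera coordinates, as OpenCV has them. Camera axes: x right, y down, z forward; pixel columns grow to the right and rows downward; lengths in m; the calibration is good to about 2 mm. The wrist camera is an equidistant fisheye: a pixel r from the principal point sees the ray r / f radians off the axis. A picture is of the moment at which its call begins. There is no depth.
- finish_job(): hands the job in; it is judged then, once.
The state is a dict: "time_s": time; "joints": joint angles; "joint_velocities": joint speeds; "effort": joint torques, N m; "tcp_pos": TCP position; "ee_rot": TCP orientation; "wrist_force": force on the tool from outside, world axes, zero at the start; "moment": the same for the moment, N m; "gripper_width": opening from 0.0 (shut) to 1.0 (fully open); "gripper_force": force on a finger pad.
Only numpy, scipy, OpenCV 4.12 (cv2) and the standard library are available. Lean on these libraries where they do the work, as an engineer would, in place of code of your own. Each camera call takes 0.05 s, during which the arm holds its last target. There are 200 camera calls.

## Working session

There is one attempt and no reset: what is moved stays moved. The work goes in short steps, Python scripts to look and compute and a tool call to move; the robot and the scene stay as the last step left them, time stands still between calls to the robot, and variables do not carry over. Pictures are saved under pics/ and viewed, at most 10 in all, crops included, and the job is handed in when it is done.

Besides the shell and the picture viewer there is one more tool, called after "Call:" as name(argument=value, ...), one argument or row to a line, values as JSON. arm_command: Moves the arm, as the interface text tells. Its arguments: {"type":"object","properties":{"deltas":{"type":"array"}},"required":["deltas"]}

```bash
mkdir -p pics; cat > h.py <<'E'
import numpy as np, cv2
from station import sense, capture, finish_job, tip_reach
def cam(n):
    c=capture(n); c['R']=cv2.Rodrigues(np.array(c['rvec'],float))[0]; c['t']=np.array(c['tvec'],float).ravel()
    c['f']=c['pixels'].shape[0]/2/np.tan(np.radians(c['fovy'])/2); c['fish']=n=='wrist'; c['o']=-c['R'].T@c['t']; return c
def ray(c,u,v):
    x,y=(u-c['cx'])/c['f'],(v-c['cy'])/c['f']
    if c['fish']:
        r=np.hypot(x,y); k=np.tan(r)/r if r>1e-9 else 1; x,y=x*k,y*k
    d=c['R'].T@np.array([x,y,1.]); return d/np.linalg.norm(d)
def onz(c,u,v,z):
    d=ray(c,u,v); return c['o']+d*(z-c['o'][2])/d[2]
def tri(c1,p1,c2,p2):
    d1,d2=ray(c1,*p1),ray(c2,*p2); s=np.linalg.lstsq(np.c_[d1,-d2],c2['o']-c1['o'],rcond=None)[0]
    a,b=c1['o']+s[0]*d1,c2['o']+s[1]*d2; return (a+b)/2,np.linalg.norm(a-b)
def proj(c,P):
    q=c['R']@np.array(P,float)+c['t']; x,y=q[0]/q[2],q[1]/q[2]
    if c['fish']:
        r=np.hypot(x,y); k=np.arctan2(r,1)/r; x,y=x*k,y*k
    return np.array([c['f']*x+c['cx'],c['f']*y+c['cy']])
E
python3 - <<'E'
from h import *
import pickle
cs={n:cam(n) for n in('top','side','wrist')}
pickle.dump(cs,open('c0.pkl','wb'))
for n,c in cs.items(): cv2.imwrite(f'pics/{n}0.png',c['pixels']); print(n,c['o'],c['R'][2],c['f'])
print(sense(),tip_reach)
E
```

```text
top [0.47426843 0.00659288 1.4786988 ] [ 6.63259486e-02 -7.48232493e-04 -9.97797729e-01] 439.823722952143
side [0.55829238 0.72536445 0.92679013] [ 0.01720363 -0.66726975 -0.74461743] 439.55183142869464
wrist [ 0.09399621 -0.62140857  0.38404127] [ 0.26118718  0.07479146 -0.96238635] 325.19226210127806
{'time_s': 0.15, 'joints': array([-5.97273760e+01,  2.20811588e+01,  3.97221101e-01, -1.92806163e-02,
       -6.84131839e+01, -1.48167862e+01]), 'joint_velocities': array([ 0.06023773,  0.00984752,  0.1960679 ,  0.16302464,  0.09170574,
       -0.00111646]), 'effort': array([-1.54334111e-04, -3.91052020e+01,  1.87585831e+01,  4.22233209e+00,
        1.23564078e-02, -1.48512986e-04]), 'tcp_pos': array([ 0.16645406, -0.60197739,  0.24070503]), 'ee_rot': array([[-9.63869166e-01, -2.66375466e-01, -5.84272664e-04],
       [-2.66376074e-01,  9.63867811e-01,  1.62166757e-03],
       [ 1.31189160e-04,  1.71871163e-03, -9.99998514e-01]]), 'wrist_force': array([ 1.2930127 ,  0.33306033, -0.74027057]), 'moment': array([ 0.0267162 ,  0.01433383, -0.00962112]), 'gripper_force': 0.0, 'gripper_width': 0.9993670908615347} 0.019
```

View pics/top0.png

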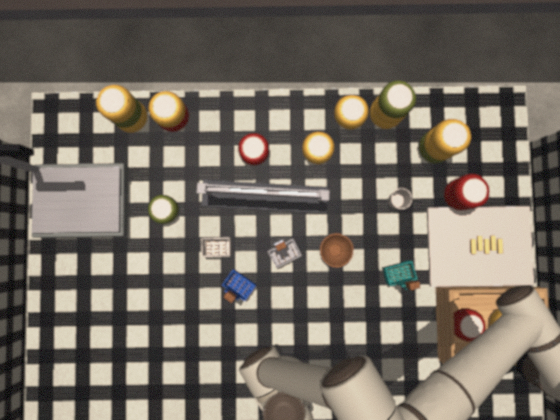

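View pics/side0.png

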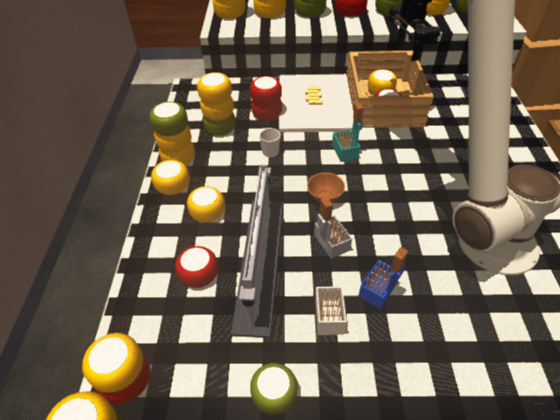

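The top view shows four box-shaped things: a white tub (217,247) with no handle, a blue carrier (239,286), a teal carrier (401,273) and a grey steel carrier (284,253). Only the grey one fits "steel with wooden handle". The rail runs from (200,188) to (328,196). I'll confirm this in one enlarged crop.

```bash
python3 - <<'E'
from h import *
import pickle
cs=pickle.load(open('c0.pkl','rb'))
t=cs['top']['pixels'][170:290,190:345]; s=cs['side']['pixels'][160:260,290:370]
a=cv2.resize(t,None,fx=5,fy=5,interpolation=cv2.INTER_CUBIC)[:, :]
cv2.imwrite('pics/ctop.png',a)
b=cv2.resize(cs['side']['pixels'][155:345,230:360],None,fx=3.1,fy=3.1,interpolation=cv2.INTER_CUBIC); cv2.imwrite('pics/cside.png',b)
E
```

```text
(no output)
```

View pics/ctop.png

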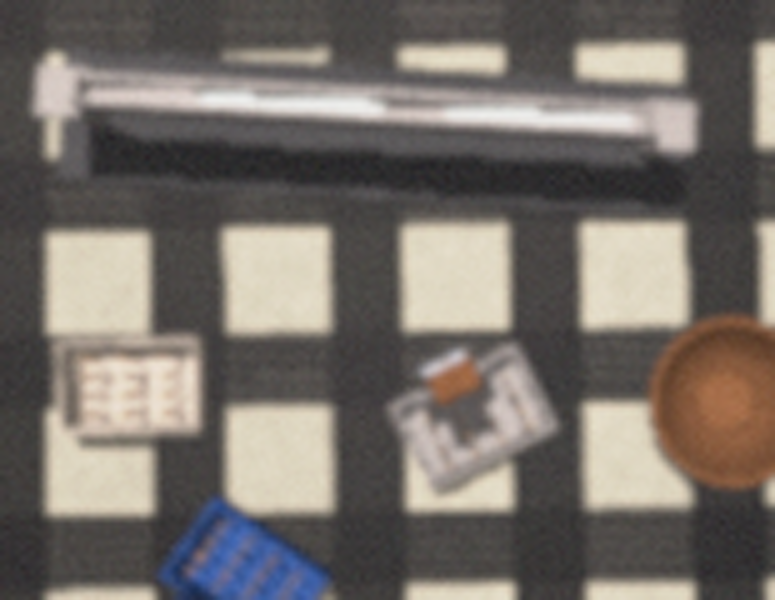

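View pics/cside.png

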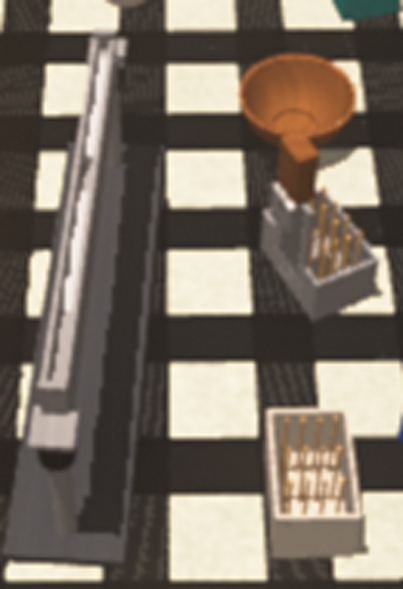

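The crops confirm it. The grey steel box holding picks, with its brown handle at crop (452,372), is the carrier, and its plate and hook face the rail. I'll compute poses from these points.

```bash
python3 - <<'E'
from h import *
import pickle
cs=pickle.load(open('c0.pkl','rb')); T=cs['top'];S=cs['side']
g=lambda u,v,z:onz(T,190+(u-2)/5,170+(v-2)/5,z)
c=np.array([g(*p,.05) for p in [(390,408),(515,342),(560,425),(440,493)]])
print(c.round(4),[np.linalg.norm(c[i]-c[(i+1)%4]).round(4) for i in range(4)],'centre',c.mean(0))
# x axis of carrier points from front edge to back
e=c[0]-c[1]+c[3]-c[2]; yaw=np.arctan2(e[1],e[0])-np.pi/2; print('yaw',yaw)
hsv=cv2.cvtColor(T['pixels'],cv2.COLOR_BGR2HSV)
m=cv2.inRange(hsv,(3,110,60),(18,255,255)); n,l,st,ce=cv2.connectedComponentsWithStats(m)
for i in range(1,n):
    if st[i,4]>20: print('top',st[i],ce[i],onz(T,*ce[i],.172))
hs=cv2.cvtColor(S['pixels'],cv2.COLOR_BGR2HSV); 
R=np.array([[np.cos(yaw),-np.sin(yaw)],[np.sin(yaw),np.cos(yaw)]])
grip=c.mean(0)[:2]+R@[.028,0]; print('grip from box',grip)
for s in(-1,1): print('proj handle top',proj(T,[*grip,.172]),proj(S,[*grip,.172]))
# rail: inner slot ends and cap ends
L=g(55,90,.177);Rr=g(670,125,.177); print('caps',L,Rr,'len',np.linalg.norm(L-Rr),'mid',(L+Rr)/2)
d=L-Rr; print('stand yaw',np.arctan2(d[1],d[0])-np.pi/2)
for s in [(36,60),(36,118),(75,118),(695,98),(695,155),(645,150)]: print(s,g(*s,.177).round(4))
# side crop
k=lambda u,v:(230+(u-1)/3.1,155+(v-1)/3.1)
print('side caps',onz(S,*k(52,420),.177),onz(S,*k(108,45),.177))
E
```

```text
[[ 0.4434  0.0446  0.05  ]
 [ 0.4849 -0.037   0.05  ]
 [ 0.4309 -0.0652  0.05  ]
 [ 0.3883  0.013   0.05  ]] [np.float64(0.0915), np.float64(0.061), np.float64(0.0891), np.float64(0.0635)] centre [ 0.43689794 -0.01115628  0.05      ]
yaw 0.484436838142039
top [154  91  33  40 197] [175.20304569 117.1928934 ] [0.85335646 0.31544768 0.172     ]
top [148  92  14  27  44] [151.56818182 102.97727273] [0.8981446  0.38706819 0.172     ]
top [335  95  34  15  72] [352.31944444 100.65277778] [ 0.89666218 -0.22084406  0.172     ]
top [358 114  11  11  24] [363.58333333 119.625     ] [ 0.83779136 -0.25338026  0.172     ]
top [430 120  14  13  24] [436.79166667 125.        ] [ 0.81816931 -0.47378249  0.172     ]
top [464 124   8  23  40] [468.95  133.825] [ 0.78979824 -0.56963345  0.172     ]
top [122 128  11   5  25] [128.04 130.  ] [0.81611033 0.45758722 0.172     ]
top [302 131  33  30 113] [318.72566372 143.44247788] [ 0.76689374 -0.11647294  0.172     ]
top [477 176  12  23  38] [485.07894737 185.92105263] [ 0.63125441 -0.61107648  0.172     ]
top [446 198  23  12  60] [456.45       204.916
[... 712 characters left out ...]
    335.66666667] [ 0.19291884 -0.46307856  0.172     ]
grip from box [0.46167618 0.0018836 ]
proj handle top [280.8570755  245.72332458] [326.65840752 200.27064642]
proj handle top [280.8570755  245.72332458] [326.65840752 200.27064642]
caps [0.63765416 0.23833676 0.177     ] [ 0.61151586 -0.127392    0.177     ] len 0.36666160665769976 mid [0.62458501 0.05547238 0.177     ]
stand yaw -0.07134775631497559
(36, 60) [0.6558 0.2496 0.177 ]
(36, 118) [0.6211 0.2497 0.177 ]
(75, 118) [0.6207 0.2265 0.177 ]
(695, 98) [ 0.6275 -0.1426  0.177 ]
(695, 155) [ 0.5934 -0.1419  0.177 ]
(645, 150) [ 0.5968 -0.1122  0.177 ]
side caps [0.63872868 0.25215789 0.177     ] [ 0.61173182 -0.10458648  0.177     ]
```

Call:
arm_command(
  deltas=[
    [0,0,-0.1,-3.5,4,-0.5,-1],
    [0,0,-0.2,-7,8,-1,-1],
    [0,0,-0.215,-10.3,11.6,-1,-1],
    [0,0,-0.215,-13.8,15.6,-1,-1],
    [0,0,-0.215,-16.8,19,-1,-1],
    [0,0,-0.215,-19.5,22,-1,-1],
    [0,0,-0.215,-22,25,-1,-1],
    [0,0,-0.215,-22,25,-1,-1],
  ],
)

```text
time_s: 0.82
tcp_pos: [0.3122, -0.3009, 0.2515]
ee_rot: [[-0.885, -0.466, 0.0], [-0.466, 0.885, 0.0], [-0.0, -0.0, -1.0]]
wrist_force: [1.4, -0.2, 0.9]
gripper_width: 0.999
gripper_force: 0.0
```

Call:
arm_command(
  deltas=[
    [0,0,0,-3.3,2.4,0,-1],
    [0,0,0,-6.6,4.8,0,-1],
    [0,0,0,-10,7.2,0,-1],
    [0,0,0,-13.3,9.6,0,-1],
    [0,0,0,-16.6,12.1,0,-1],
    [0,0,0,-20,14.5,0,-1],
    [0,0,0,-23.2,16.9,0,-1],
    [0,0,0,-26,18.9,0,-1],
  ],
)

```text
time_s: 1.48
tcp_pos: [0.4544, -0.012, 0.2516]
ee_rot: [[-0.884, -0.467, 0.0], [-0.467, 0.884, 0.0], [-0.001, 0.0, -1.0]]
wrist_force: [0.8, 0.1, 0.2]
gripper_width: 1.0
gripper_force: 0.0
```

Call:
arm_command(
  deltas=[
    [0,0,0,-1.3,0.9,0,-1],
    [0,0,0,-1.3,0.9,0,-1],
    [0,0,0,-1.3,0.9,0,-1],
  ],
)

```text
time_s: 1.73
tcp_pos: [0.4611, 0.0002, 0.2511]
ee_rot: [[-0.884, -0.468, -0.001], [-0.468, 0.884, -0.0], [0.001, 0.0, -1.0]]
wrist_force: [-1.0, -0.9, -0.0]
gripper_width: 1.003
gripper_force: 0.0
```

```bash
python3 - <<'E'
from h import *
import pickle
w=cam('wrist'); pickle.dump(w,open('c1.pkl','wb')); cv2.imwrite('pics/w1.png',w['pixels'])
print(sense()['tcp_pos'],w['o'],proj(w,[.461,.002,.172]))
hsv=cv2.cvtColor(w['pixels'],cv2.COLOR_BGR2HSV)
m=cv2.inRange(hsv,(3,110,60),(18,255,255)); n,l,st,ce=cv2.connectedComponentsWithStats(m)
for i in range(1,n):
    if st[i,4]>100: print(st[i],ce[i],onz(w,*ce[i],.172))
E
```

```text
[ 0.46071904 -0.00060073  0.25116162] [ 0.39464017 -0.03398475  0.39462017] [278.3621123  231.99088875]
[ 100   63   88   97 6572] [144.42939744 110.19689592] [ 0.4257916  -0.12452125  0.172     ]
[ 480  140   51   41 1400] [506.13928571 159.22785714] [0.32031757 0.13912418 0.172     ]
[ 261  204   40   42 1501] [280.73151233 225.21252498] [0.45566515 0.00109756 0.172     ]
[104 265  23  49 315] [112.48888889 288.54285714] [ 0.57376124 -0.09871104  0.172     ]
[428 265  24  50 347] [442.37175793 289.16426513] [0.44236486 0.1512315  0.172     ]
[ 252  311  268   38 2604] [390.43049155 334.70506912] [0.50026282 0.13435088 0.172     ]
```

View pics/w1.png

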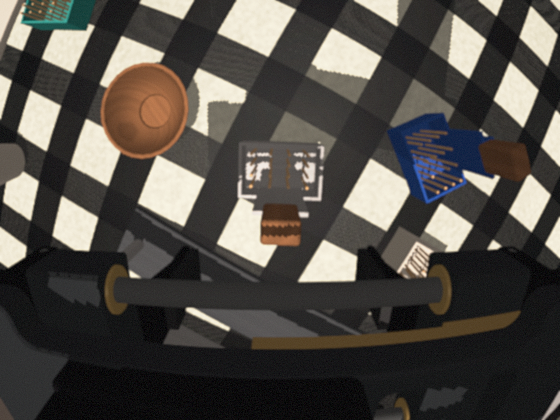

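The wrist view shows the handle's top face at (280,234), box edges square to the image, and the box at (280,170). That's 2 px from the prediction (278,232), so the estimate holds. I'll descend and grip.

Call:
arm_command(
  deltas=[
    [0,0,0,-0.25,0.3,2.5,-1],
    [0,0,0,-0.25,0.3,5,-1],
    [0,0,0,-0.25,0.3,7.5,-1],
    [0,0,0,-0.25,0.3,9.5,-1],
    [0,0,0,-0.25,0.3,10.1,-1],
    [0,0,0,-0.25,0.3,10.1,-1],
    [0,0,0,-0.25,0.3,10.1,0],
    [0,0,0,-0.25,0.3,10.1,1],
  ],
)

```text
time_s: 2.45
tcp_pos: [0.463, 0.0032, 0.152]
ee_rot: [[-0.885, -0.466, 0.003], [-0.466, 0.885, 0.001], [-0.003, -0.001, -1.0]]
wrist_force: [0.1, 0.7, 0.8]
gripper_width: 0.918
gripper_force: 0.0
```

Call:
arm_command(
  deltas=[
    [0,0,0,0,0,0,1],
    [0,0,0,0,0,0,1],
    [0,0,0,0,0,0,1],
    [0,0,0,0,0,0,1],
    [0,0,0,0,0,0,1],
    [0,0,0,0,0,0,1],
  ],
)

```text
time_s: 2.95
tcp_pos: [0.4621, 0.0035, 0.1506]
ee_rot: [[-0.885, -0.466, 0.0], [-0.466, 0.885, 0.0], [-0.0, -0.0, -1.0]]
wrist_force: [0.0, 1.0, -0.1]
gripper_width: 0.482
gripper_force: 0.0
```

Call:
arm_command(
  deltas=[
    [0,0,0,0,0,0,1],
    [0,0,0,0,0,0,1],
    [0,0,0,0,0,0,1],
    [0,0,0,0,0,0,1],
    [0,0,0,0,0,0,1],
    [0,0,0,0,0,0,1],
  ],
)

```text
time_s: 3.45
tcp_pos: [0.4622, 0.0034, 0.1505]
ee_rot: [[-0.885, -0.466, 0.0], [-0.466, 0.885, 0.0], [-0.0, -0.0, -1.0]]
wrist_force: [1.2, 0.2, -1.1]
gripper_width: 0.343
gripper_force: 29.7
```

Call:
arm_command(
  deltas=[
    [0,0,0,0,0,-1,1],
    [0,0,0,0,0,-4,1],
    [0,0,0,0,0,-7.5,1],
    [0,0,0.1,-1,0,-10,1],
    [0,0,0.2,-4,0,-11,1],
    [0,0,0.32,-7,-0.2,-11,1],
    [0,0,0.44,-10,-0.3,-11,1],
    [0,0,0.555,-12.4,-0.3,-11,1],
  ],
)

```text
time_s: 4.12
tcp_pos: [0.5741, 0.0593, 0.2596]
ee_rot: [[-0.997, 0.076, -0.002], [0.076, 0.997, 0.0], [0.002, 0.0, -1.0]]
wrist_force: [0.1, 0.2, -2.7]
gripper_width: 0.341
gripper_force: 29.9
```

Call:
arm_command(
  deltas=[
    [0,0,0,0,0,0,1],
    [0,0,0,0,0,0,1],
    [0,0,0,0,0,0,1],
    [0,0,0,0,0,0,1],
  ],
)

```text
time_s: 4.45
tcp_pos: [0.572, 0.058, 0.2601]
ee_rot: [[-0.998, 0.07, -0.002], [0.07, 0.998, -0.0], [0.002, -0.0, -1.0]]
wrist_force: [-0.4, -0.2, -3.0]
gripper_width: 0.345
gripper_force: 30.0
```

```bash
python3 - <<'E'
from h import *
import pickle
cs={n:cam(n) for n in('top','side','wrist')}
pickle.dump(cs,open('c2.pkl','wb'))
s=sense(); print(s['tcp_pos'],s['ee_rot'].round(4),s['wrist_force'],s['moment'])
a=cv2.resize(cs['side']['pixels'][150:330,220:370],None,fx=3.3,fy=3.3,interpolation=cv2.INTER_CUBIC)
b=cv2.resize(cs['top']['pixels'][160:260,190:340],None,fx=3.9/1.5,fy=3.9/1.5,interpolation=cv2.INTER_CUBIC)
im=np.zeros((600,800,3),np.uint8); im[:a.shape[0],:a.shape[1]]=a; w=cs['wrist']['pixels']
cv2.imwrite('pics/s2.png',a); 
t=cv2.resize(cs['top']['pixels'][165:265,190:340],None,fx=5.3,fy=5.3,interpolation=cv2.INTER_CUBIC)
cv2.imwrite('pics/t2.png',t); cv2.imwrite('pics/w2.png',w)
E
```

```text
[0.57250991 0.05813869 0.26086777] [[-9.975e-01  7.010e-02  1.000e-04]
 [ 7.010e-02  9.975e-01  2.000e-04]
 [-1.000e-04  2.000e-04 -1.000e+00]] [-0.08545431  0.12929578 -3.0021442 ] [-0.06119609 -0.05262187 -0.01380496]
```

View pics/s2.png

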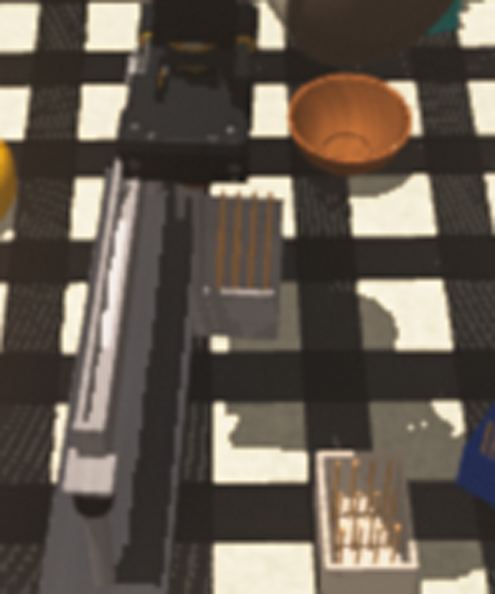

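View pics/t2.png

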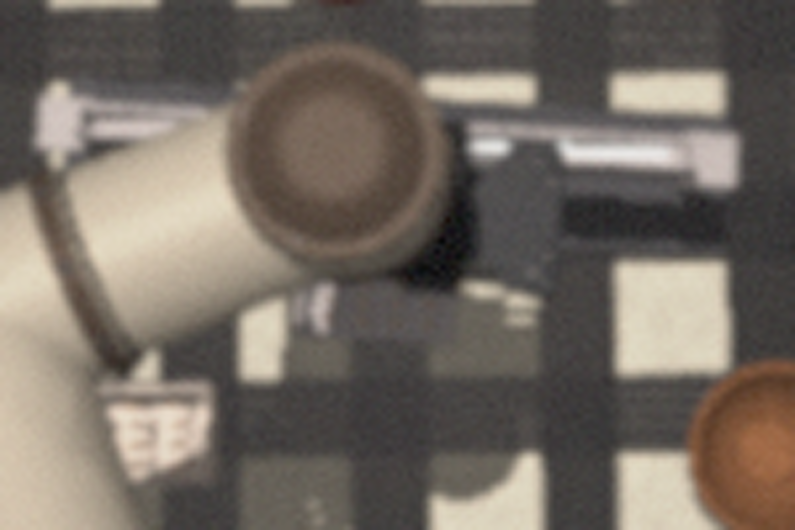

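The side view shows the carrier held about level in front of the rail, with its near rim edge from (207,290) to (279,292). In the top view the arm hides the hook. Next I'll refine the rail line and check the tilt from the wrist view.

```bash
python3 - <<'E'
from h import *
import pickle
c0=pickle.load(open('c0.pkl','rb')); T=c0['top']; S0=c0['side']; cs=pickle.load(open('c2.pkl','rb')); S=cs['side']
mid=np.array([.6245,.0555]); yaw=-.071
def prof(C,ys,z):
    X=np.array([np.cos(yaw),np.sin(yaw)]);Y=np.array([-X[1],X[0]]); g=cv2.cvtColor(C['pixels'],cv2.COLOR_BGR2GRAY)
    out=[]
    for x in np.arange(-24,26,2):
        P=np.array([proj(C,[*(mid+X*x/1e3+Y*y),z]) for y in ys]).astype(np.float32)
        out.append(int(cv2.remap(g,P[:,:1],P[:,1:],cv2.INTER_CUBIC).mean()))
    return out
print(list(range(-24,26,2)))
for n,C in (('top',T),('side',S0)):
    for a in(-.16,-.08,0,.08): print(n,a,prof(C,np.linspace(a,a+.07,40),.177))
k=lambda u,v:(220+(u-1.15)/3.3,150+(v-1.15)/3.3)
z=.05+.2609-.1505
for p in [(207,290),(279,292)]: print('rim',onz(S,*k(*p),z))
t=sense()['tcp_pos']; R=np.array([[np.cos(yaw),-np.sin(yaw)],[np.sin(yaw),np.cos(yaw)]])
for q in [(30,45),(-30,45)]: print('expect',t[:2]+R@((np.array(q)-[28,0])/1e3))
a=cv2.resize(cs['wrist']['pixels'][120:270,190:370],None,fx=4,fy=4,interpolation=cv2.INTER_CUBIC); cv2.imwrite('pics/w2c.png',a)
E
```

```text
[-24, -22, -20, -18, -16, -14, -12, -10, -8, -6, -4, -2, 0, 2, 4, 6, 8, 10, 12, 14, 16, 18, 20, 22, 24]
top -0.16 [75, 85, 90, 90, 89, 85, 82, 94, 125, 166, 202, 225, 231, 227, 208, 184, 169, 160, 147, 126, 105, 94, 92, 98, 111]
top -0.08 [78, 86, 89, 90, 89, 85, 83, 96, 127, 167, 200, 214, 209, 188, 165, 153, 158, 162, 151, 128, 106, 92, 90, 102, 126]
top 0 [80, 88, 91, 91, 89, 85, 84, 97, 130, 172, 208, 228, 233, 224, 202, 180, 171, 165, 151, 127, 104, 93, 92, 101, 118]
top 0.08 [71, 81, 86, 88, 88, 85, 83, 97, 127, 165, 197, 212, 215, 204, 184, 167, 162, 162, 150, 128, 107, 96, 92, 91, 88]
side -0.16 [54, 54, 54, 56, 68, 85, 95, 96, 105, 142, 186, 210, 220, 212, 169, 126, 141, 184, 201, 194, 181, 175, 175, 175, 175]
side -0.08 [63, 68, 76, 83, 87, 86, 80, 75, 93, 142, 189, 207, 207, 194, 157, 123, 144, 174, 147, 96, 81, 104, 130, 138, 137]
side 0 [88, 87, 86, 87, 87, 85, 77, 72, 88, 138, 189, 218, 235, 234, 183, 124, 138, 172, 146, 99, 90, 115, 137, 140, 139]
side 0.08 [86, 85, 86, 86, 87, 84, 76, 71, 87, 140, 188, 204, 211, 205, 155, 110, 139, 177, 146, 95, 88, 118, 143, 147, 147]
rim [0.56710869 0.10486822 0.1604    ]
rim [0.51834347 0.10718762 0.1604    ]
expect [0.57769719 0.10288344]
expect [0.51784836 0.10713986]
```

View pics/w2c.png

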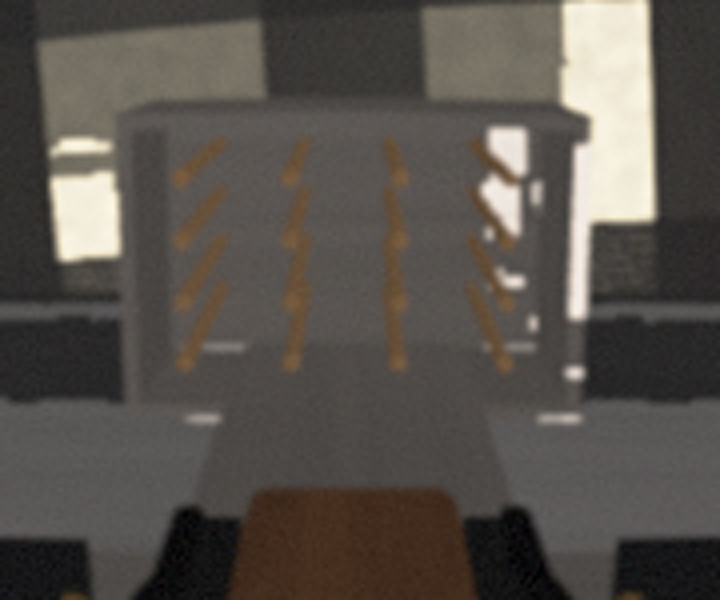

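The wrist crop shows the front rim edge level from (118,105) to (590,115), with the handle square between the fingers. I'll compare that with the projected corners.

```bash
python3 - <<'E'
from h import *
import pickle
cs=pickle.load(open('c2.pkl','rb')); w=cs['wrist'];S=cs['side']; s=sense(); t=s['tcp_pos']; A=s['ee_rot']
for q in [(-30,45,50),(-30,-45,50),(30,45,50),(30,-45,50),(18,15,172),(18,-15,172)]:
    P=t+A@(np.array([-(q[0]-28),q[1],-(q[2]-150.)])/1e3)
    p=proj(w,P); r=proj(S,P); print(q,'wrist crop',((p-[190,120])*4+1.5).round(0),'side crop',((r-[220,150])*3.3+1).round(0))
E
```

```text
(-30, 45, 50) wrist crop [588. 119.] side crop [280. 291.]
(-30, -45, 50) wrist crop [110. 119.] side crop [284. 194.]
(30, 45, 50) wrist crop [576. 424.] side crop [191. 287.]
(30, -45, 50) wrist crop [122. 424.] side crop [201. 190.]
(18, 15, 172) wrist crop [489. 665.] side crop [210. 129.]
(18, -15, 172) wrist crop [205. 665.] side crop [213.  96.]
```

Call:
arm_command(
  deltas=[
    [0,0,0,-0.6,-1,0.3,1],
    [0,0,0,-1.2,-2,0.8,1],
    [0,0,0,-1.8,-3,1.3,1],
    [0,0,0,-2.4,-4,1.7,1],
    [0,0,0,-3,-4.5,1.9,1],
    [0,0,0,-3.6,-4.5,1.9,1],
    [0,0,0,-3.6,-4.5,1.9,1],
    [0,0,0,-3.6,-4.5,1.9,1],
  ],
)

```text
time_s: 5.27
tcp_pos: [0.6064, 0.0111, 0.2413]
ee_rot: [[-0.998, 0.071, -0.0], [0.071, 0.998, 0.0], [0.0, 0.0, -1.0]]
wrist_force: [-0.2, -0.8, -3.0]
gripper_width: 0.34
gripper_force: 30.0
```

Call:
arm_command(
  deltas=[
    [0,0,0,0,0,0,1],
    [0,0,0,-0.1,0,0,1],
    [0,0,0,-0.1,0,0,1],
    [0,0,0,-0.2,0,0,1],
    [0,0,0,-0.2,0,0,1],
    [0,0,0,-0.3,0,0,1],
    [0,0,0,-0.3,0,0,1],
    [0,0,0,-0.3,0,0,1],
  ],
)

```text
time_s: 5.93
tcp_pos: [0.6089, 0.0109, 0.2416]
ee_rot: [[-0.998, 0.07, -0.0], [0.07, 0.998, 0.0], [0.0, 0.0, -1.0]]
wrist_force: [-0.1, 0.0, -3.1]
gripper_width: 0.342
gripper_force: 30.0
```

```bash
cat >> h.py <<'E'
MID=np.array([.6277,.0553]);YAW=-.071
def st():
    s=sense(); X=np.array([np.cos(YAW),np.sin(YAW)]);Y=np.array([-X[1],X[0]]); d=s['tcp_pos'][:2]-MID
    print('t',s['time_s'],'tip x,y,z(rel floor .165) mm',np.round([X@d*1e3+11,Y@d*1e3,(s['tcp_pos'][2]-.0605-.165)*1e3],2),'F rail',np.round([X@s['wrist_force'][:2],Y@s['wrist_force'][:2],s['wrist_force'][2]],2),'M',s['moment'].round(3))
E
python3 -c "
from h import *
st()"
```

```text
t 5.9333 tip x,y,z(rel floor .165) mm [ -4.58 -45.59  16.06] F rail [-0.13  0.   -3.12] M [-0.066 -0.019  0.016]
```

Call:
arm_command(
  deltas=[
    [0,0,0,-0.05,0,0,1],
    [0,0,0,-0.1,0,0,1],
    [0,0,0,-0.1,0,0,1],
    [0,0,0,-0.1,0,0,1],
  ],
)

```text
time_s: 6.27
tcp_pos: [0.6099, 0.0108, 0.2415]
ee_rot: [[-0.998, 0.07, -0.0], [0.07, 0.998, -0.0], [0.0, -0.0, -1.0]]
wrist_force: [-0.5, -0.1, -2.9]
gripper_width: 0.341
gripper_force: 30.0
```

Call:
arm_command(
  deltas=[
    [0,0,0,-0.05,0,0,1],
    [0,0,0,-0.1,0,0,1],
    [0,0,0,-0.1,0,0,1],
    [0,0,0,-0.1,0,0,1],
  ],
)

```text
time_s: 6.6
tcp_pos: [0.6109, 0.0107, 0.2415]
ee_rot: [[-0.998, 0.07, 0.0], [0.07, 0.998, -0.0], [-0.0, -0.0, -1.0]]
wrist_force: [0.7, 0.2, -2.4]
gripper_width: 0.341
gripper_force: 30.0
```

Call:
arm_command(
  deltas=[
    [0,0,0,-0.05,0,0,1],
    [0,0,0,-0.05,0,0,1],
    [0,0,0,-0.05,0,0,1],
    [0,0,0,-0.05,0,0,1],
  ],
)

```text
time_s: 6.93
tcp_pos: [0.6114, 0.0107, 0.2415]
ee_rot: [[-0.998, 0.07, -0.0], [0.07, 0.998, 0.0], [0.0, 0.0, -1.0]]
wrist_force: [0.3, -0.3, -4.4]
gripper_width: 0.344
gripper_force: 30.0
```

```bash
python3 -c "
from h import *
st()"
```

```text
t 6.9333 tip x,y,z(rel floor .165) mm [ -2.1  -45.63  16.04] F rail [ 0.27 -0.25 -4.41] M [-0.025 -0.012 -0.011]
```

Call:
arm_command(
  deltas=[
    [0,0,0,-0.05,0,0,1],
    [0,0,0,-0.05,0,0,1],
    [0,0,0,-0.05,0,0,1],
    [0,0,0,-0.05,0,0,1],
  ],
)

```text
time_s: 7.27
tcp_pos: [0.6119, 0.0107, 0.2415]
ee_rot: [[-0.998, 0.07, -0.0], [0.07, 0.998, -0.0], [0.0, -0.0, -1.0]]
wrist_force: [0.0, -0.7, -3.3]
gripper_width: 0.347
gripper_force: 30.0
```

Call:
arm_command(
  deltas=[
    [0,0,0,-0.05,0,0,1],
    [0,0,0,-0.05,0,0,1],
    [0,0,0,-0.05,0,0,1],
    [0,0,0,-0.05,0,0,1],
  ],
)

```text
time_s: 7.6
tcp_pos: [0.6124, 0.0106, 0.2416]
ee_rot: [[-0.998, 0.07, -0.0], [0.07, 0.998, -0.0], [0.0, -0.0, -1.0]]
wrist_force: [0.3, -0.4, -3.0]
gripper_width: 0.348
gripper_force: 30.0
```

```bash
python3 -c "
from h import *
st()"
```

```text
t 7.6 tip x,y,z(rel floor .165) mm [ -1.09 -45.63  16.06] F rail [ 0.37 -0.34 -3.01] M [-0.078  0.015 -0.017]
```

Call:
arm_command(
  deltas=[
    [0,0,0,-0.05,0,0,1],
    [0,0,0,-0.05,0,0,1],
    [0,0,0,-0.05,0,0,1],
  ],
)

```text
time_s: 7.85
tcp_pos: [0.6129, 0.0106, 0.2415]
ee_rot: [[-0.998, 0.07, -0.0], [0.07, 0.998, 0.0], [0.0, 0.0, -1.0]]
wrist_force: [0.1, 0.1, -3.5]
gripper_width: 0.342
gripper_force: 30.0
```

Call:
arm_command(
  deltas=[
    [0,0,0,-0.05,0,0,1],
    [0,0,0,-0.05,0,0,1],
    [0,0,0,-0.05,0,0,1],
  ],
)

```text
time_s: 8.1
tcp_pos: [0.6131, 0.0106, 0.2414]
ee_rot: [[-0.998, 0.07, -0.001], [0.07, 0.998, -0.0], [0.001, -0.0, -1.0]]
wrist_force: [-1.6, 0.4, -3.0]
gripper_width: 0.341
gripper_force: 30.0
```

```bash
python3 -c "
from h import *
st()"
```

```text
t 8.1 tip x,y,z(rel floor .165) mm [ -0.37 -45.64  15.92] F rail [-1.58  0.31 -2.99] M [0.109 0.357 0.057]
```

Contact: Fx is −1.6 N, the moment jumped and the TCP stalled, so the plate is on the lip's front face at tip x ≈ 0, as vision predicted. I'll back off 1.5 mm and lower.

Call:
arm_command(
  deltas=[
    [0,0,0,0.15,0,0,1],
    [0,0,0,0.15,0,0,1],
    [0,0,0,0.15,0,0.15,1],
    [0,0,0,0.15,0,0.3,1],
    [0,0,0,0.15,0,0.45,1],
    [0,0,0,0.15,0,0.6,1],
    [0,0,0,0.15,0,0.6,1],
  ],
)

```text
time_s: 8.68
tcp_pos: [0.6117, 0.0107, 0.235]
ee_rot: [[-0.998, 0.07, -0.001], [0.07, 0.998, -0.0], [0.001, -0.0, -1.0]]
wrist_force: [-0.2, 0.1, -2.6]
gripper_width: 0.342
gripper_force: 30.0
```

```bash
python3 -c "
from h import *
st()"
```

```text
t 8.6833 tip x,y,z(rel floor .165) mm [ -1.79 -45.66   9.48] F rail [-0.25  0.07 -2.58] M [-0.057 -0.007  0.041]
```

Call:
arm_command(
  deltas=[
    [0,0,0,0,0,0.15,1],
    [0,0,0,0,0,0.3,1],
    [0,0,0,0,0,0.45,1],
    [0,0,0,0,0,0.6,1],
    [0,0,0,0,0,0.75,1],
    [0,0,0,0,0,0.75,1],
    [0,0,0,0,0,0.75,1],
  ],
)

```text
time_s: 9.27
tcp_pos: [0.6119, 0.0107, 0.2279]
ee_rot: [[-0.998, 0.07, -0.0], [0.07, 0.998, -0.0], [0.0, -0.0, -1.0]]
wrist_force: [0.0, -0.6, -3.3]
gripper_width: 0.342
gripper_force: 30.0
```

Call:
arm_command(
  deltas=[
    [0,0,0,0,0,0.1,1],
    [0,0,0,0,0,0.2,1],
    [0,0,0,0,0,0.3,1],
    [0,0,0,0,0,0.3,1],
    [0,0,0,0,0,0.3,1],
  ],
)

```text
time_s: 9.68
tcp_pos: [0.6119, 0.0107, 0.2251]
ee_rot: [[-0.998, 0.07, 0.0], [0.07, 0.998, -0.0], [-0.0, -0.0, -1.0]]
wrist_force: [-0.4, -1.1, -1.9]
gripper_width: 0.341
gripper_force: 30.0
```

```bash
python3 -c "
from h import *
st()"
```

```text
t 9.6833 tip x,y,z(rel floor .165) mm [ -1.56 -45.63  -0.44] F rail [-0.33 -1.09 -1.86] M [-0.008 -0.017  0.001]
```

Call:
arm_command(
  deltas=[
    [0,0,0,0,0,0.1,1],
    [0,0,0,0,0,0.2,1],
    [0,0,0,0,0,0.3,1],
    [0,0,0,0,0,0.3,1],
    [0,0,0,0,0,0.3,1],
  ],
)

```text
time_s: 10.1
tcp_pos: [0.612, 0.0107, 0.2226]
ee_rot: [[-0.998, 0.07, 0.001], [0.07, 0.998, -0.0], [-0.001, -0.0, -1.0]]
wrist_force: [-2.1, 0.8, 0.3]
gripper_width: 0.344
gripper_force: 30.0
```

```bash
python3 -c "
from h import *
st()"
```

```text
t 10.1 tip x,y,z(rel floor .165) mm [ -1.52 -45.62  -2.93] F rail [-2.12  0.69  0.26] M [ 0.107  0.35  -0.028]
```

Call:
arm_command(
  deltas=[
    [0,0,0,0.03,0,-0.3,1],
    [0,0,0,0.03,0,-0.6,1],
    [0,0,0,0.03,0.5,-0.6,1],
    [0,0,0,0.03,0.5,-0.4,1],
    [0,0,0,0.03,0.5,-0.2,1],
    [0,0,0,0.03,0.5,0,1],
    [0,0,0,0.03,0.5,0,1],
    [0,0,0,0.03,0.5,0,1],
  ],
)

```text
time_s: 10.77
tcp_pos: [0.6122, 0.0161, 0.2225]
ee_rot: [[-0.998, 0.07, 0.001], [0.07, 0.998, 0.001], [-0.001, 0.001, -1.0]]
wrist_force: [-0.8, 2.1, 0.8]
gripper_width: 0.342
gripper_force: 30.0
```

```bash
python3 -c "
from h import *
st()"
```

```text
t 10.7667 tip x,y,z(rel floor .165) mm [ -1.69 -40.18  -3.04] F rail [-0.95  2.06  0.77] M [0.789 0.281 0.028]
```

Call:
arm_command(
  deltas=[
    [0,0,0,0,0,-0.3,1],
    [0,0,0,0,0,-0.6,1],
    [0,0,0,0,0.5,-0.6,1],
    [0,0,0,0,0.5,-0.4,1],
    [0,0,0,0,0.5,-0.2,1],
    [0,0,0,0,0.5,0,1],
    [0,0,0,0,0.5,0,1],
    [0,0,0,0,0.5,0,1],
  ],
)

```text
time_s: 11.43
tcp_pos: [0.6123, 0.0211, 0.2217]
ee_rot: [[-0.998, 0.07, -0.0], [0.07, 0.998, 0.001], [0.0, 0.001, -1.0]]
wrist_force: [1.0, 2.8, -2.5]
gripper_width: 0.345
gripper_force: 30.0
```

```bash
python3 -c "
from h import *
st()"
```

```text
t 11.4333 tip x,y,z(rel floor .165) mm [ -1.92 -35.22  -3.78] F rail [ 0.83  2.84 -2.47] M [ 0.811 -0.136 -0.016]
```

At y = −35 mm the vertical reaction vanished and a +y side force appeared, so the tongue seems to be in the pocket against its −y edge. I'll centre it by +3 mm.

Call:
arm_command(
  deltas=[
    [0,0,0,0,0.1,0,1],
    [0,0,0,0,0.2,0,1],
    [0,0,0,0,0.3,0,1],
    [0,0,0,0,0.3,0,1],
    [0,0,0,0,0.3,0,1],
  ],
)

```text
time_s: 11.85
tcp_pos: [0.6124, 0.0235, 0.222]
ee_rot: [[-0.998, 0.07, -0.0], [0.07, 0.998, -0.0], [0.0, -0.0, -1.0]]
wrist_force: [-1.0, -1.3, -2.1]
gripper_width: 0.343
gripper_force: 30.0
```

```bash
python3 -c "
from h import *
st()"
```

```text
t 11.85 tip x,y,z(rel floor .165) mm [ -1.99 -32.77  -3.53] F rail [-0.86 -1.4  -2.09] M [-0.006 -0.023  0.012]
```

Call:
arm_command(
  deltas=[
    [0,0,0,0,0,0.1,1],
    [0,0,0,0,0,0.2,1],
    [0,0,0,0,0,0.25,1],
    [0,0,0,0,0,0.25,1],
  ],
)

```text
time_s: 12.18
tcp_pos: [0.6124, 0.0236, 0.2193]
ee_rot: [[-0.998, 0.07, -0.001], [0.07, 0.998, -0.0], [0.001, -0.0, -1.0]]
wrist_force: [0.7, 0.5, -3.1]
gripper_width: 0.339
gripper_force: 30.0
```

```bash
python3 -c "
from h import *
st()"
```

```text
t 12.1833 tip x,y,z(rel floor .165) mm [ -2.04 -32.71  -6.22] F rail [ 0.63  0.52 -3.1 ] M [-0.062 -0.049 -0.024]
```

Call:
arm_command(
  deltas=[
    [0,0,0,-0.02,0,0.1,1],
    [0,0,0,-0.02,0,0.2,1],
    [0,0,0,-0.02,0,0.3,1],
    [0,0,0,-0.02,0,0.35,1],
    [0,0,0,-0.02,0,0.4,1],
    [0,0,0,-0.02,0,0.4,1],
    [0,0,0,-0.02,0,0.4,1],
  ],
)

```text
time_s: 12.77
tcp_pos: [0.6128, 0.0237, 0.2159]
ee_rot: [[-0.998, 0.07, 0.0], [0.07, 0.998, -0.0], [-0.0, 0.0, -1.0]]
wrist_force: [-1.5, 1.0, -0.8]
gripper_width: 0.345
gripper_force: 30.0
```

```bash
python3 -c "
from h import *
st()"
```

```text
t 12.7667 tip x,y,z(rel floor .165) mm [ -1.65 -32.62  -9.64] F rail [-1.61  0.93 -0.76] M [0.067 0.127 0.009]
```

The hook is home: tip about 8 mm below the floor, and the rail carries about 2.3 N. I'll let the last of the weight down and open.

Call:
arm_command(
  deltas=[
    [0,0,0,0,0,0.05,1],
    [0,0,0,0,0,0.05,0.4],
    [0,0,0,0,0,0.05,0.2],
    [0,0,0,0,0,0.05,0],
    [0,0,0,0,0,0.05,-0.3],
    [0,0,0,0,0,0.05,-0.3],
    [0,0,0,0,0,0.05,-0.3],
    [0,0,0,0,0,0.05,-0.3],
  ],
)

```text
time_s: 13.43
tcp_pos: [0.6128, 0.0237, 0.2151]
ee_rot: [[-0.998, 0.07, 0.0], [0.07, 0.998, -0.0], [-0.0, 0.0, -1.0]]
wrist_force: [-0.5, -0.1, 0.5]
gripper_width: 0.63
gripper_force: 0.0
```

Call:
arm_command(
  deltas=[
    [0,0,0,0,0,0,-0.5],
    [0,0,0,0,0,0,-0.5],
    [0,0,0,0,0,0,-0.5],
    [0,0,0,0,0,0,-0.5],
    [0,0,0,0,0,0,-0.5],
    [0,0,0,0,0,0,-0.5],
  ],
)

```text
time_s: 13.93
tcp_pos: [0.6127, 0.0237, 0.2151]
ee_rot: [[-0.998, 0.07, 0.0], [0.07, 0.998, -0.0], [-0.0, -0.0, -1.0]]
wrist_force: [-0.3, -0.0, 0.4]
gripper_width: 0.749
gripper_force: 0.0
```

```bash
python3 - <<'E'
from h import *
st(); w=cam('wrist'); s=cam('side')
a=cv2.resize(w['pixels'][120:300,170:390],None,fx=1.8,fy=1.8); b=cv2.resize(s['pixels'][150:300,220:370],None,fx=2.6,fy=2.6)
im=np.zeros((600,800,3),np.uint8); im[:a.shape[0],:a.shape[1]]=a; im[:b.shape[0],400:400+b.shape[1]]=b; cv2.imwrite('pics/r.png',im[:400])
E
```

```text
t 13.9333 tip x,y,z(rel floor .165) mm [ -1.68 -32.6  -10.44] F rail [-0.3  -0.06  0.36] M [-0.008 -0.026 -0.025]
```

View pics/r.png

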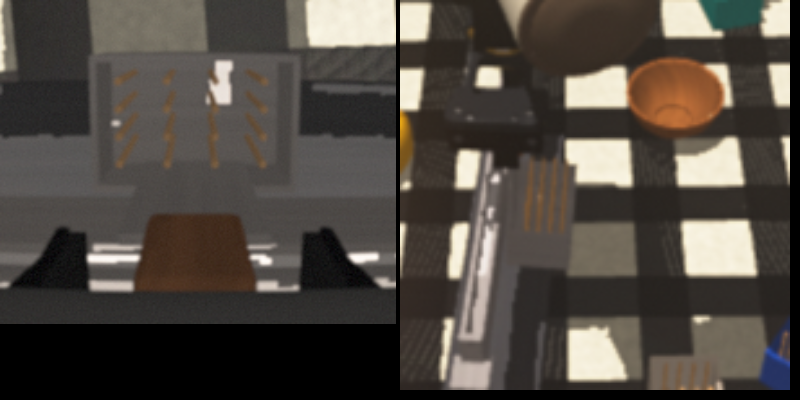

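The picture shows the box hanging level on the robot's side at (195,120), its handle (195,250) between open fingers, and the hook over the rail. I'll withdraw straight up.

Call:
arm_command(
  deltas=[
    [0,0,0,0,0,-0.5,-0.6],
    [0,0,0,0,0,-1.5,-0.6],
    [0,0,0,0,0,-3,-0.6],
    [0,0,0,0,0,-5,-0.6],
    [0,0,0,0,0,-7,-0.6],
    [0,0,0,0,0,-9,-0.6],
    [0,0,0,0,0,-10,-0.6],
    [0,0,0,0,0,-10,-0.6],
  ],
)

```text
time_s: 14.7
tcp_pos: [0.6139, 0.0237, 0.3188]
ee_rot: [[-0.998, 0.07, 0.007], [0.07, 0.998, 0.001], [-0.007, 0.002, -1.0]]
wrist_force: [0.6, 0.4, 0.8]
gripper_width: 0.799
gripper_force: 0.0
```

Call:
arm_command(
  deltas=[
    [0,0,0,6,0,-3,-0.6],
    [0,0,0,6,0,-3,-0.6],
    [0,0,0,6,0,-3,-0.6],
    [0,0,0,6,0,-3,-0.6],
    [0,0,0,6,0,-3,-0.6],
    [0,0,0,6,0,-3,-0.6],
  ],
)

```text
time_s: 15.2
tcp_pos: [0.553, 0.0279, 0.3437]
ee_rot: [[-0.998, 0.07, -0.002], [0.07, 0.998, -0.0], [0.002, -0.0, -1.0]]
wrist_force: [-0.9, 0.6, -0.0]
gripper_width: 0.796
gripper_force: 0.0
```

```bash
python3 - <<'E'
from h import *
st(); w=cam('wrist'); s=cam('side')
a=cv2.resize(w['pixels'][100:320,150:410],None,fx=1.5,fy=1.5); b=cv2.resize(s['pixels'][150:300,220:370],None,fx=2.6,fy=2.6)
im=np.zeros((600,800,3),np.uint8); im[:a.shape[0],:a.shape[1]]=a; im[:b.shape[0],400:400+b.shape[1]]=b; cv2.imwrite('pics/f.png',im[:400])
hsv=cv2.cvtColor(w['pixels'],cv2.COLOR_BGR2HSV)
m=cv2.inRange(hsv,(3,110,40),(18,255,255)); n,l,q,ce=cv2.connectedComponentsWithStats(m)
for i in range(1,n):
    if q[i,4]>100: print(q[i],ce[i])
X=np.array([np.cos(YAW),np.sin(YAW)]);Y=np.array([-X[1],X[0]])
p=MID+X*-.012+Y*-.0326
for d in(-.01,.01): print('expected handle top',proj(w,[*(p+X*d),.065-.002+.172]))
E
```

```text
t 15.2 tip x,y,z(rel floor .165) mm [-61.6  -32.65 118.19] F rail [-0.97  0.48 -0.03] M [-0.033 -0.006 -0.023]
[  97   81   67   76 3907] [130.06398771 119.06552342]
[261 252  35  31 936] [277.83333333 267.84722222]
[131 265  21  53 330] [139.06969697 290.37272727]
[403 270  22  48 315] [416.48253968 293.84444444]
[ 215  314  295   36 3173] [367.52694611 335.87740309]
expected handle top [276.87649703 276.25258344]
expected handle top [276.88054791 296.25268309]
```

View pics/f.png

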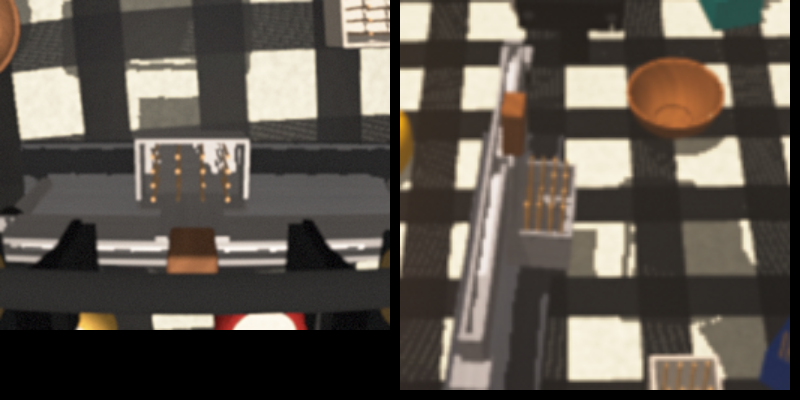

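The carrier hangs upright by its hook on the robot's side. Its handle is in the wrist view at (278,268), in line with the expected y, and the gripper is clear. I'll hand in.

```bash
python3 -c "
from station import finish_job
print(finish_job())"
```

```text
the job is handed in; nothing more can be done
None
```

The steel carrier hangs upright by its hook in the rail's pocket, about 32 mm toward −y of the rail's middle, with the gripper clear, and the job was handed in at about 15 s; no verdict came back.

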